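Gauge the strip, then hold the router guard open for it

TASK

Set up the router station for the wooden strip that lies under the height gauge: press the gauge's black cap down until its foot rests on that strip, read the height, and let the gauge spring back up. Then lift the yellow router guard by its red bar and hold it open against its spring, at 30 degrees for the 20 mm strip or at 50 degrees for the 40 mm strip, to within 5 degrees. Finish while still holding the guard there with the gripper; leave both strips, the push stick, the glue bottle and the tin where they are.

Things in the scene. Friction and masses are not known exactly. Their poses are not given: they have to be found in the camera images.
- gauge (a joint): travel of the height gauge's slide in m: 0 with the foot up at its rest, growing as the cap is pressed down, at most 0.07. The foot's underside is 75 mm above the bench at 0, so the height of a part under the foot is 0.075 - travel. A spring (about 2 N at rest, 5.5 N at 55 mm) lifts it back up when let go
- gauge_cap (a point): centre of the top face of the gauge's round black press cap (36 mm across, 14 mm thick), 240 mm above the bench at rest; it moves straight down with the slide. The cap is the highest part of the gauge. The gauge is screwed to the bench: a slate-blue column and arm stand on the +x side of the slide (x of this point's frame), the arm's top 162 mm above the bench at the slide, so the cap keeps clear of it in use
- gauge_foot (a point): centre of the underside of the gauge's round steel foot (28 mm across), 75 mm above the bench at rest, straight below the cap
- guard (a joint): angle of the router guard in rad: 0 closed (guard level), growing as its free edge is lifted, stop at 1.4. 30 degrees = 0.524, 50 degrees = 0.873. A spring and its weight shut it; holding it open by the bar takes about 3 to 5 N
- guard_bar (a point): centre of the guard's red round handle bar, 14 mm thick and 130 mm long, parallel to the hinge (along y of this point's frame); two thin posts 60 mm either side of its centre carry it with its centre 45 mm above the guard's top face, which is 93 mm above the bench when closed: bar centre 138 mm above the bench. It lies 120 mm from the hinge line towards the robot (-x of the frame, which turns with the guard) and 50 mm above the hinge (z of the frame)
- guard_hinge (a point): middle of the guard's hinge line, 88 mm above the bench on top of the wooden fence; y of its frame is the hinge line, at closed its x is level and points away from the guard's free edge, z up; the frame turns with the guard. The guard is a see-through amber flap with yellow edges and side skirts, 145 mm from hinge to free edge, 170 mm wide; the router plate with its fence (300 mm long, 82 mm high) is screwed to the bench
- strip_thin_center (a point): centre of the pale wooden strip, 45 x 140 x 20 mm (x, y, z of its frame), lying flat on the bench, 20 mm high; either under the gauge foot or about 100 mm in front of it
- strip_thick_center (a point): centre of the dark wooden strip, 45 x 140 x 40 mm (x, y, z of its frame), lying flat on the bench, 40 mm high; the other of the two strips. Whichever is straight under the gauge foot is the one to be measured
- push_stick: green flat push stick, about 200 x 35 x 14 mm, lying on the router plate (8 mm thick) beside the guard, on the +y side of the guard; origin in the middle of its underside; leave alone
- glue: white glue bottle with red cap, 56 mm across, 130 mm tall, origin at the centre of its underside; leave alone
- tin: small open copper-coloured tin, 70 mm across, 55 mm tall, origin at the centre of its underside, standing on the router plate on the -y side of the guard; leave alone
Mind the look-alikes: they are no part of the job. Of the things shaped like the part that bears strip_thin_center, the wooden one is meant. Leave any green look-alike of the part that bears gauge alone.

How it is judged:
On the way, in this order (a step that is already met when the one before it is completed fails the run):
1. the gauge's foot is pressed down onto the strip under it (((contact force between gauge and strip_thin above 0.5 N and value of joint gauge between 0.051 and 0.059 m) or (contact force between gauge and strip_thick above 0.5 N and value of joint gauge between 0.031 and 0.039 m))), for 0.2 s.
2. the gauge has been let spring back up, the guard still shut (value of joint gauge below 0.008 m and value of joint guard below 0.15 rad), for 0.1 s.
At the end, for the whole second after the job is handed in: Fingers hold the guard still (over 0.5 N, nothing loose propping it) at 25 to 35 degrees if the 20 mm strip is under the gauge, 45 to 55 if the 40 mm strip is; gauge back up within 8 mm; strips, push stick, glue and tin within 30 mm of their starts and not tipped (((horizontal distance between strip_thin_center and gauge_foot below 0.05 m and value of joint guard between 0.436 and 0.611 rad) or (horizontal distance between strip_thick_center and gauge_foot below 0.05 m and value of joint guard between 0.785 and 0.96 rad)) and velocity of joint guard between -0.1 and 0.1 rad/s and contact force between the fingers and guard above 0.5 N and value of joint gauge below 0.008 m and contact force between guard and strip_thin below 0.1 N and contact force between guard and strip_thick below 0.1 N and contact force between guard and push_stick below 0.1 N and contact force between guard and glue below 0.1 N and contact force between guard and tin below 0.1 N and distance of each of strip_thin_center, strip_thick_center, push_stick, glue, tin from where it was at the start of the episode below 0.03 m); the arm keeps its last pose, push and grip.
It fails at once if the strip thin is knocked away or over (distance of strip_thin_center from where it was at the start of the episode above 0.03 m or angle between strip_thin_center's own z axis and vertical above 0.4 rad).
It fails at once if the strip thick is knocked away or over (distance of strip_thick_center from where it was at the start of the episode above 0.03 m or angle between strip_thick_center's own z axis and vertical above 0.4 rad).
It fails at once if the push stick is knocked away or over (distance of push_stick from where it was at the start of the episode above 0.03 m or angle between push_stick's own z axis and vertical above 0.4 rad).
It fails at once if the glue is knocked away or over (distance of glue from where it was at the start of the episode above 0.03 m or angle between glue's own z axis and vertical above 0.4 rad).
It fails at once if the tin is knocked away or over (distance of tin from where it was at the start of the episode above 0.03 m or angle between tin's own z axis and vertical above 0.4 rad).
It also fails if it takes over 51 s, if anything falls off the work surface, if the arm or the gripper's body presses on something with over 40 N, if the wrist force passes 120 N, or if a joint passes its speed limit or range.

ROBOT

A 7-joint arm with a two-finger parallel gripper is mounted at the origin on the work surface. World frame = base frame: x ahead of the robot, y to its left, z up, the work surface at z = 0. Lengths are in m, angles in rad, forces in N, time in s.
With the tool pointing down it reaches from about 0.425 to 1.025 m from the base axis. Payload 9.4 kg.
Tool frame: the origin (TCP) lies on the centre line of the jaws, within the pads' length; the fingertips stand 19 mm ahead of it and the grasp point (between the pads) is the TCP (arm.finger_overhang is the distance from the TCP to the fingertips, in m); z points along the fingers, y is the direction in which the jaws open and shut (so a half turn about z gives the same grasp; the last joint's range is limited). The gripper opens to 93 mm and grips with 3 to 60 N. Pads are 15 mm wide; open, the fingers measure 128 mm over their backs; the gripper's body (75 mm by 188 mm) begins 65 mm behind the grasp point.
Start: joints at [-1.347, 0.599, -0.003, 1.599, 0.002, 0.943, -0.08], TCP at [0.215, 0.692, 0.238] pointing down, gripper open.
Joint ranges: [-2.57, 2.57], [-0.35, 1.97], [-1.29, 1.29], [0.11, 2.56], [-1.05, 4.19], [0.11, 1.86], [-2.63, 2.63]. Speed limits (rad/s): [2.22, 2.22, 3.01, 3.01, 3.14, 3.14, 3.14].

INTERFACE

Orientations are given as a 3x3 rotation matrix whose columns are the frame's x, y, z axes.
In Python, from station import arm gives the robot as it stands.
- The arm moves only by the tool servo_tool, never from a script. Its argument "moves" is a list of rows, each a list of 4 numbers: the shift along the tool's x, y, z in cm, then the turn about the tool's z in rad. A call has 1 to 20 rows; each row shifts and turns the commanded pose from where the row before left it, along the tool's axes as they then stand; what a row does not reach is not made up. A row lasts 1/12 s, in which the tool goes at most 41.7 mm and 7.16 degrees, less where a joint would pass 70% of its speed; a pose out of reach is approached as far as the arm can. A call is refused whole if a number of a shift passes 4.17 or a number of a turn 0.125, either way. A call with a gripper value outside its range is refused whole. "gripper" is the opening, from 0 (shut) to 1 (fully open), set as the call begins (left out, the last holds). The fingers move at their own pace and stop on an object; "force" is the grip in N (left out, the last holds). Time passes only in rows, so rows that do not move let the fingers close. It gives the time, the measured TCP pose, the force and the opening at its end, in the units of the state.
- arm.state(): the state, without advancing time (a new reading comes with each control period).
- arm.grab_frame(name): name is "scene" or "top"; returns the picture (400x640x3 uint8, red, green, blue); there is no depth.
- arm.camera_model(name): a dict with "camera_matrix" (3x3 intrinsics, pixels), "view" (4x4, takes a point from world to camera coordinates). Camera axes: x right, y down, z forward; pixel columns grow to the right and rows downward; lengths in m; the calibration is good to about 2 mm. A picture is of the moment at which its call begins. camera_model takes no time and is no camera call.
- arm.sign_off(): hands the job in, once; it reports no verdict.
Trained networks look in the newest picture that a camera, given by its name, has taken for a name from the list of things; names that differ only in an ending like _2 or _b are one class to them, and where a whole thing is asked for, a point or a joint stands for the part that bears it (a point fixed in the world has none). Each returns a list of dicts, best first, with "p" (0 to 1); they miss things now and then, are a little off and sometimes report something else, mostly with a low value. They report only what shows in the picture. A call takes as long as a camera call. They do not tell look-alikes from the thing itself.
- arm.masks_of(camera, name): "mask" (400x640 bool, what is visible of it).
- arm.tip_of(camera, name): "point" ([x, y, z] in m, in world coordinates, good to about 4 mm: a listed point, or the origin of a listed thing).
The state is a dict: "t": time; "joint_positions": joint angles; "joint_vel": joint speeds; "effort": joint torques, N m; "tool_pos": TCP position; "ee_rot": TCP orientation; "ft_force": force on the tool from outside, world axes, zero at the start; "ft_torque": the same for the moment, N m; "opening": opening from 0.0 (shut) to 1.0 (fully open).
Only numpy, scipy, OpenCV 4.12 (cv2) and the standard library are available. Lean on these libraries where they do the work, as an engineer would, in place of code of your own. Each camera call takes 0.05 s, during which the arm holds its last target.

## Working session

There is one attempt and no reset: what is moved stays moved. The work goes in short steps, Python scripts to look and compute and a tool call to move; the robot and the scene stay as the last step left them, time stands still between calls to the robot, and variables do not carry over. Pictures are saved under pics/ and viewed, and the job is handed in when it is done.

Besides the shell and the picture viewer there is one more tool, called after "Emit:" in YAML: its name, and indented under it one key for each argument. servo_tool: Moves the arm, as the interface text tells. Its arguments: {"type":"object","properties":{"moves":{"type":"array","items":{"type":"array","items":{"type":"number"}}},"gripper":{"type":"number"},"force":{"type":"number"}},"required":["moves"]}

```bash
ls; mkdir -p pics
python3 - <<'E'
from station import arm
import cv2,numpy as np
for c in("scene","top"):
    f=arm.grab_frame(c); cv2.imwrite(f"pics/{c}0.png",f[:,:,::-1])
    m=arm.camera_model(c);print(c,np.round(m["camera_matrix"],1).tolist(),np.round(m["view"],3).tolist())
    for n in["gauge_cap","gauge_foot","guard_bar","guard_hinge","strip_thin_center","strip_thick_center","push_stick","glue","tin"]:
        print(n,[(round(d["p"],2),np.round(d["point"],3).tolist()) for d in arm.tip_of(c,n)])
s=arm.state();print(s["t"],s["tool_pos"],np.round(s["ee_rot"],3).tolist(),s["ft_force"],s["opening"])
E
```

```text
pics
scene [[458.0, 0.0, 315.4], [0.0, 458.0, 197.2], [0.0, 0.0, 1.0]] [[0.089, 0.996, 0.012, -0.081], [0.803, -0.065, -0.592, -0.382], [-0.589, 0.063, -0.806, 1.84], [0.0, 0.0, 0.0, 1.0]]
gauge_cap [(0.53, [0.494, 0.221, 0.241]), (0.53, [0.631, 0.428, 0.236])]
gauge_foot [(0.81, [0.631, 0.426, 0.078])]
guard_bar [(0.89, [0.493, -0.21, 0.137])]
guard_hinge []
strip_thin_center [(0.78, [0.493, 0.379, 0.009]), (0.7, [0.491, 0.195, 0.008])]
strip_thick_center [(0.69, [0.388, 0.221, 0.021])]
push_stick [(0.69, [0.48, -0.085, 0.009])]
glue [(0.66, [0.762, -0.01, -0.001])]
tin [(0.68, [0.479, -0.338, 0.011])]
top [[494.0, 0.0, 318.8], [0.0, 494.0, 193.9], [0.0, 0.0, 1.0]] [[0.029, -1.0, -0.006, 0.01], [-0.986, -0.028, -0.167, 0.587], [0.167, 0.011, -0.986, 1.344], [0.0, 0.0, 0.0, 1.0]]
gauge_cap [(0.74, [0.498, 0.221, 0.239]), (0.73, [0.626, 0.427, 0.24])]
gauge_foot [(0.54, [0.495, 0.218, 0.079]), (0.53, [0.63, 0.428, 0.073]), (0.39, [0.494, 0.194, 0.013])]
guard_bar [(0.61, [0.496, -0.209, 0.137])]
guard_hinge []
strip_thin_center [(0.84, [0.49, 0.191, 0.011]), (0.55, [0.495, 0.373, 0.01])]
strip_thick_center [(0.69, [0.386, 0.219, 0.019])]
push_stick [(0.75, [0.479, -0.083, 0.006]), (0.18, [0.765, -0.013, -0.002])]
glue [(0.64, [0.765, -0.015, 0.001])]
tin []
1.0 [0.21483902 0.69246288 0.23764689] [[-0.955, 0.296, 0.0], [0.296, 0.955, 0.0], [-0.0, 0.0, -1.0]] [ 0.35276332  0.06210903 -0.11750606] 1.0016758698304766
```

View pics/scene0.png

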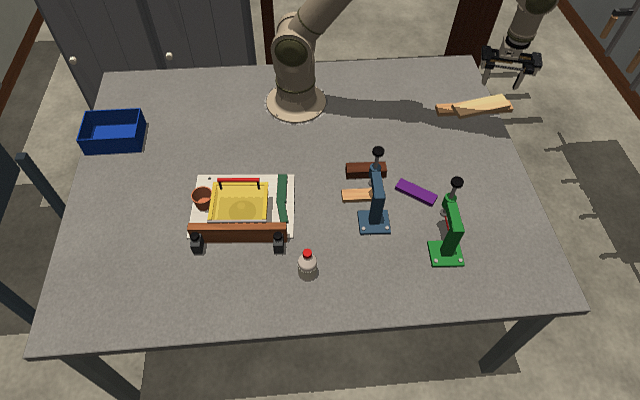

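View pics/top0.png

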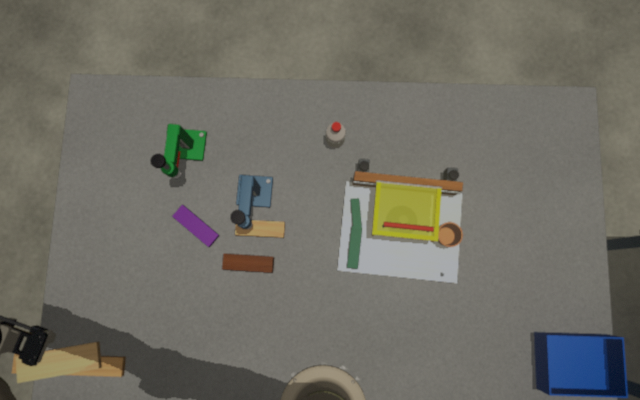

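Candidates: the blue gauge's cap is at top (239,217) and scene (378,152), and the green look-alike's at top (158,160). I choose the blue one. For the strip, pale wood at top (260,229) and purple at (195,225). I choose the wooden one. Next, a close crop and the guard's yaw.

```bash
cat > h.py <<'E'
from station import arm
import cv2,numpy as np
def ray(c,uv,z):
    m=arm.camera_model(c);K=m["camera_matrix"];V=np.array(m["view"]);R=V[:3,:3];t=V[:3,3]
    o=-R.T@t;d=R.T@np.linalg.inv(K)@np.array([uv[0],uv[1],1.]);return o+d*(z-o[2])/d[2]
def proj(c,p):
    m=arm.camera_model(c);V=np.array(m["view"]);q=np.array(m["camera_matrix"])@(V[:3,:3]@p+V[:3,3]);return q[:2]/q[2]
E
python3 - <<'E'
from h import *
f=cv2.imread("pics/top0.png");g=cv2.imread("pics/scene0.png")
a=cv2.resize(f[150:290,200:300],None,fx=4,fy=4,interpolation=2)
b=cv2.resize(g[135:245,325:425],None,fx=4,fy=4,interpolation=2)
o=np.zeros((560,800,3),np.uint8);o[:560,:400]=a;o[:440,400:]=b;cv2.imwrite("pics/crop.png",o)
a=cv2.resize(f[160:290,330:480],None,fx=5,fy=4.5,interpolation=2);cv2.imwrite("pics/crop2.png",a)
for c,im,roi in(("top",f,(370,440,210,240)),("scene",g,(205,272,172,192))):
    h=cv2.cvtColor(im,cv2.COLOR_BGR2HSV);m=((h[...,0]<8)|(h[...,0]>172))&(h[...,1]>150)&(h[...,2]>90)
    x0,x1,y0,y1=roi;mm=np.zeros_like(m);mm[y0:y1,x0:x1]=m[y0:y1,x0:x1]
    ys,xs=np.nonzero(mm);r=cv2.minAreaRect(np.c_[xs,ys].astype(np.float32));bp=cv2.boxPoints(r)
    P=np.array([ray(c,q,.138) for q in bp])
    print(c,len(xs),r,np.round(P,3).tolist(),np.round(P.mean(0),4))
for c in("top","scene"):
    for n in("guard_hinge","strip_thin_center","gauge_cap"):
        ms=arm.masks_of(c,n)
        for d in ms:
            ys,xs=np.nonzero(d["mask"]);print(c,n,round(d["p"],2),len(xs),xs.mean().round(1),ys.mean().round(1), cv2.minAreaRect(np.c_[xs,ys].astype(np.float32)))
E
```

```text
top 170 ((408.07647705078125, 226.2920379638672), (48.36682891845703, 3.5200307369232178), 6.170175075531006) [[0.493, -0.146, 0.138], [0.503, -0.147, 0.138], [0.492, -0.272, 0.138], [0.483, -0.271, 0.138]] [ 0.4929 -0.2091  0.138 ]
scene 132 ((237.5, 179.5), (3.0, 41.0), 90.0) [[0.482, -0.272, 0.138], [0.492, -0.145, 0.138], [0.504, -0.145, 0.138], [0.494, -0.272, 0.138]] [ 0.4926 -0.2083  0.138 ]
top guard_hinge 0.93 3530 406.3 211.1 ((406.5049743652344, 211.45050048828125), (67.56302642822266, 53.9310188293457), 5.710593223571777)
top strip_thin_center 0.94 839 195.4 225.5 ((195.3867950439453, 224.89620971679688), (50.18791198730469, 18.121706008911133), 42.51044845581055)
top strip_thin_center 0.87 646 262.8 228.7 ((259.48480224609375, 227.78866577148438), (48.984832763671875, 16.135560989379883), 3.0127875804901123)
top strip_thin_center 0.31 765 354.2 234.0 ((354.5292053222656, 232.53309631347656), (13.224197387695312, 71.23600006103516), 3.5763344764709473)
top gauge_cap 0.59 160 237.4 216.5 ((237.5, 216.5), (14.142135620117188, 12.727920532226562), 45.0)
top gauge_cap 0.54 21
[... 159 characters left out ...]
e guard_hinge 0.63 435 356.4 195.0 ((356.693115234375, 194.8172607421875), (14.532959938049316, 31.308149337768555), 85.2363510131836)
scene strip_thin_center 0.65 421 356.6 195.2 ((356.624755859375, 195.2443389892578), (13.622298240661621, 31.104248046875), 87.39744567871094)
scene strip_thin_center 0.59 548 416.5 192.5 ((416.305419921875, 192.40692138671875), (42.16497039794922, 13.492790222167969), 25.559965133666992)
scene gauge_cap 0.62 200 453.8 189.4 ((450.1000671386719, 195.80003356933594), (11.627553939819336, 42.48529052734375), 26.56505012512207)
scene gauge_cap 0.46 154 376.7 156.0 ((376.1307067871094, 166.10601806640625), (11.2319974899292, 38.76750564575195), 5.355824947357178)
```

View pics/crop.png

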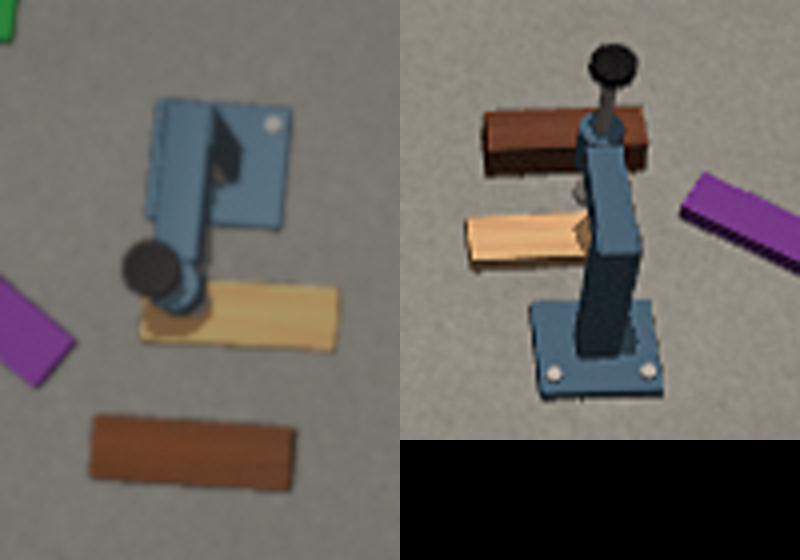

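View pics/crop2.png

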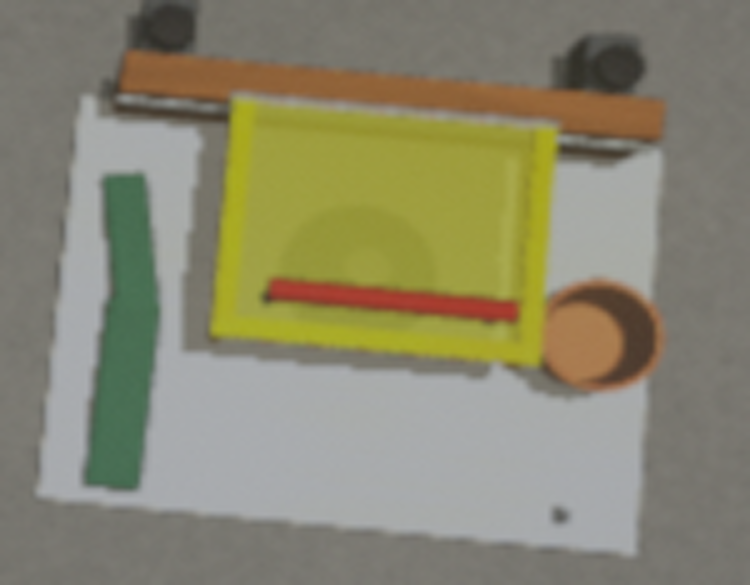

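Blue gauge cap at about (0.496, 0.221, 0.240), with the pale 20 mm strip under it, so the guard target is 30°. The guard yaw is about -4.8°. I'll lift, turn the jaws across the bar direction, and close the fingers.

Emit:
servo_tool:
  moves:
    - [0, 0, -0.6, 0.123]
    - [0, 0, -0.6, 0.123]
    - [0, 0, -0.6, 0.123]
    - [0, 0, -0.6, 0.123]
    - [0, 0, -0.6, 0.123]
    - [0, 0, -0.6, 0.123]
    - [0, 0, -0.6, 0.123]
    - [0, 0, -0.6, 0.123]
    - [0, 0, -0.6, 0.123]
    - [0, 0, -0.6, 0.123]
    - [0, 0, -0.6, 0.123]
    - [0, 0, 0, 0]
  gripper: 0
  force: 20

```text
t: 2.3
tool_pos: [0.2147, 0.693, 0.3048]
ee_rot: [[0.088, 0.996, 0.001], [0.996, -0.088, 0.002], [0.002, 0.001, -1.0]]
ft_force: [-0.2, 0.4, -0.1]
opening: 0.187
```

Emit:
servo_tool:
  moves:
    - [-2.47, 1.79, 0, 0]
    - [-2.47, 1.79, 0, 0]
    - [-2.47, 1.79, 0, 0]
    - [-2.47, 1.79, 0, 0]
    - [-2.47, 1.79, 0, 0]
    - [-2.47, 1.79, 0, 0]
    - [-2.47, 1.79, 0, 0]
    - [-2.47, 1.79, 0, 0]
    - [-2.47, 1.79, 0, 0]
    - [-2.47, 1.79, 0, 0]
    - [-2.47, 1.79, 0, 0]
    - [-2.47, 1.79, 0, 0]
    - [-2.47, 1.79, 0, 0]
    - [-2.47, 1.79, 0, 0]
    - [-2.47, 1.79, 0, 0]
    - [-2.47, 1.79, 0, 0]
    - [-2.47, 1.79, 0, 0]
    - [-2.47, 1.79, 0, 0]
    - [0, 0, 0, 0]
    - [0, 0, 0, 0]

```text
t: 3.97
tool_pos: [0.4997, 0.221, 0.3036]
ee_rot: [[0.083, 0.997, 0.0], [0.997, -0.083, -0.0], [-0.0, 0.0, -1.0]]
ft_force: [-0.7, 1.3, 0.7]
opening: 0.003
```

Run:
```python
from h import *
f=arm.grab_frame("scene")[:,:,::-1];g=arm.grab_frame("top")[:,:,::-1]
o=np.hstack([cv2.resize(f[100:225,330:430],(400,500)),cv2.resize(g[150:275,190:290],(400,500))]);cv2.imwrite("pics/cap1.png",o)
p=arm.state()["tool_pos"];print(p,arm.state()["opening"])
for c in("scene","top"):print(proj(c,p-[0,0,.019]),proj(c,np.array([.496,.221,.24])))
```

```text
[0.49862477 0.22335893 0.30342039] 0.00663291496282865
[380.64890123 140.45827001] [377.83075115 150.15093644]
[232.66279035 212.10501513] [236.84839734 215.62466696]
```

View pics/cap1.png

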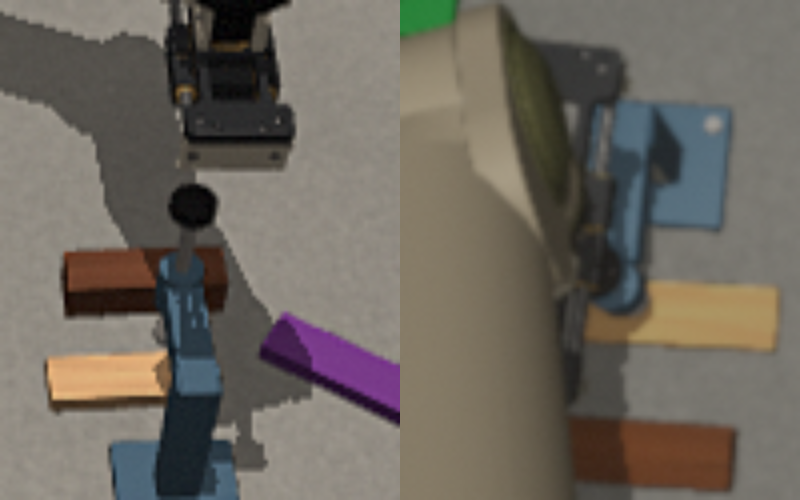

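Run:
```python
from h import *
f=arm.grab_frame("scene")[:,:,::-1].copy()
p=arm.state()["tool_pos"];print(p)
o=cv2.resize(f[60:180,310:450],None,fx=5.5,fy=4.9,interpolation=2)
o=cv2.resize(f[60:170,310:450],(700,550),interpolation=2)
for dz,col in((-.019,(0,0,255)),(0,(0,255,0)),(.065,(255,0,0)),(.15,(255,255,0))):
    q=proj("scene",p+[0,0,dz]);print(dz,q);cv2.circle(o,(int((q[0]-310)*5),int((q[1]-60)*5)),4,col,-1)
cv2.imwrite("pics/cap2.png",o)
```

```text
[0.49839984 0.22381098 0.30341141]
-0.019 [380.78854638 140.39507767]
0 [381.6293507  135.81859246]
0.065 [384.6597572  119.32413565]
0.15 [389.02308179  95.57462578]
```

View pics/cap2.png

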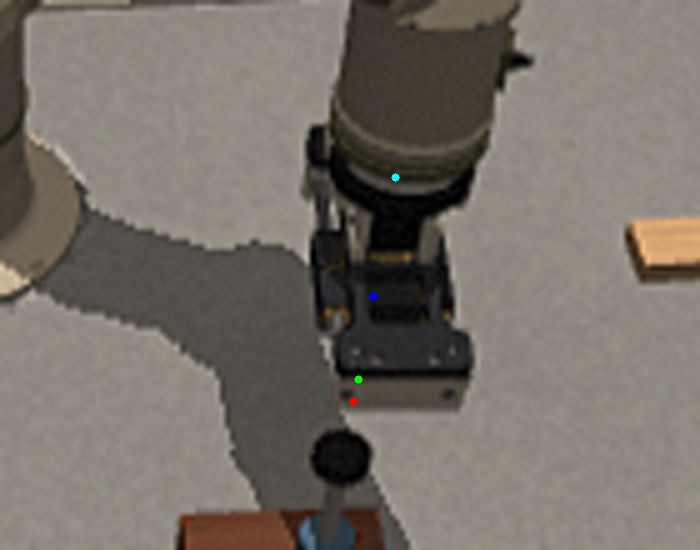

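Run:
```python
from h import *
f=cv2.imread("pics/scene0.png")
p=np.array([0.215,0.692,0.238])
o=cv2.resize(f[0:110,450:590],(700,550),interpolation=2)
R=np.array([[-0.955, 0.296, 0.0], [0.296, 0.955, 0.0], [0,0,-1.]])
for l,col in(([0,0,.019],(0,0,255)),([0,0,0],(0,255,0)),([0,0,-.065],(255,0,0)),([0,0,-.15],(255,255,0)),([0,.0465,.019],(255,0,255)),([0,-.0465,.019],(255,0,255))):
    q=proj("scene",p+R@np.array(l));print(q);cv2.circle(o,(int((q[0]-450)*5),int((q[1])*5)),4,col,-1)
cv2.imwrite("pics/g0.png",o)
```

```text
[498.01358696  85.85457973]
[499.86666673  81.47296748]
[506.48963706  65.81293575]
[515.87481341  43.62166027]
[511.84464293  87.85533052]
[484.2753654   83.86725803]
```

View pics/g0.png

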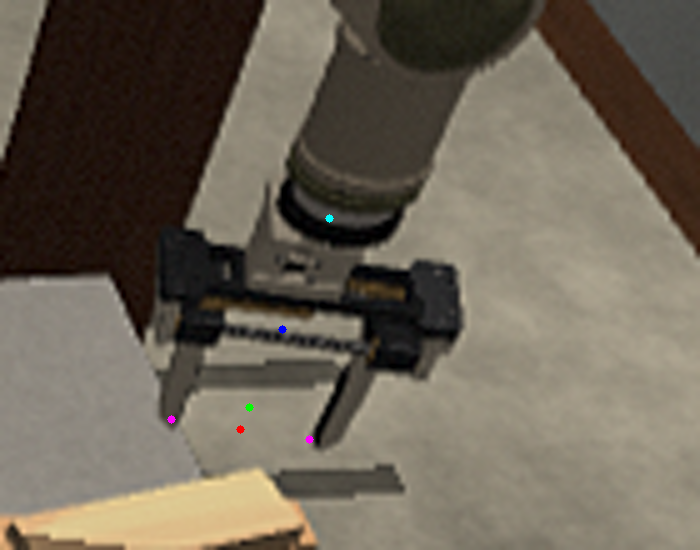

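The wide block in that view is the +x end of the gripper body; the fingers are hidden behind it. The start view confirms the tool projection, so it's consistent. Now small centring and the press.

Emit:
servo_tool:
  moves:
    - [-0.3, -0.2, 0.6, 0]
    - [0, 0, 0.6, 0]
    - [0, 0, 0.6, 0]
    - [0, 0, 0.6, 0]
    - [0, 0, 0.6, 0]
    - [0, 0, 0.6, 0]
    - [0, 0, 0.6, 0]
    - [0, 0, 0.6, 0]
    - [0, 0, 0.6, 0]
    - [0, 0, 0.6, 0]
    - [0, 0, 0.6, 0]
    - [0, 0, 0.6, 0]
    - [0, 0, 0.6, 0]
    - [0, 0, 0.6, 0]
    - [0, 0, 0.6, 0]
    - [0, 0, 0, 0]
    - [0, 0, 0, 0]

```text
t: 5.53
tool_pos: [0.4968, 0.2199, 0.2134]
ee_rot: [[0.083, 0.997, -0.0], [0.997, -0.083, -0.0], [-0.0, -0.0, -1.0]]
ft_force: [-1.0, -0.4, 4.8]
opening: 0.008
```

Emit:
servo_tool:
  moves:
    - [0, 0, 0.4, 0]
    - [0, 0, 0.3, 0]
    - [0, 0, 0.2, 0]
    - [0, 0, 0.1, 0]
    - [0, 0, 0, 0]
    - [0, 0, 0, 0]

```text
t: 6.03
tool_pos: [0.4968, 0.2199, 0.2043]
ee_rot: [[0.083, 0.997, 0.0], [0.997, -0.083, 0.001], [0.001, 0.0, -1.0]]
ft_force: [-2.9, -0.2, 9.8]
opening: 0.003
```

Emit:
servo_tool:
  moves:
    - [0, 0, 0.1, 0]
    - [0, 0, 0.1, 0]
    - [0, 0, 0, 0]
    - [0, 0, 0, 0]
    - [0, 0, 0, 0]
    - [0, 0, 0, 0]
    - [0, 0, 0, 0]

```text
t: 6.62
tool_pos: [0.497, 0.2199, 0.2042]
ee_rot: [[0.083, 0.997, 0.001], [0.997, -0.083, 0.002], [0.002, 0.001, -1.0]]
ft_force: [-9.1, -2.6, 33.4]
opening: 0.003
```

Run:
```python
from h import *
s=arm.state();print(s["tool_pos"],s["ft_force"])
f=arm.grab_frame("scene")[:,:,::-1]
cv2.imwrite("pics/press.png",cv2.resize(f[110:230,320:440],(600,600),interpolation=2))
```

```text
[0.49695124 0.21988075 0.20418019] [-9.14072169 -2.60044318 33.42292187]
```

View pics/press.png

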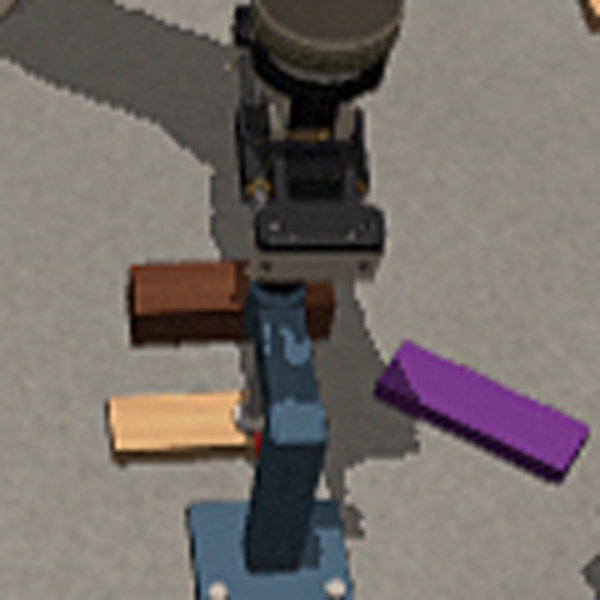

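Hard stop at travel of about 54.8 mm, so the part is about 20 mm high with a clear contact force. Releasing straight up.

Emit:
servo_tool:
  moves:
    - [0, 0, -0.3, 0]
    - [0, 0, -0.6, 0]
    - [0, 0, -0.8, 0]
    - [0, 0, -0.8, 0]
    - [0, 0, -0.8, 0]
    - [0, 0, -0.8, 0]
    - [0, 0, -0.8, 0]
    - [0, 0, -0.8, 0]
    - [0, 0, -0.8, 0]
    - [0, 0, -0.8, 0]
    - [0, 0, -0.8, 0]
    - [0, 0, -0.8, 0]
    - [0, 0, -0.8, 0]
    - [0, 0, 0, 0]
    - [0, 0, 0, 0]

```text
t: 7.92
tool_pos: [0.4969, 0.2199, 0.299]
ee_rot: [[0.083, 0.997, 0.001], [0.997, -0.083, 0.001], [0.001, 0.001, -1.0]]
ft_force: [-0.3, -0.6, 0.4]
opening: 0.005
```

Emit:
servo_tool:
  moves:
    - [-2.38, 0.18, 0, 0]
    - [-2.38, 0.18, 0, 0]
    - [-2.38, 0.18, 0, 0]
    - [-2.38, 0.18, 0, 0]
    - [-2.38, 0.18, 0, 0]
    - [-2.38, 0.18, 0, 0]
    - [-2.38, 0.18, 0, 0]
    - [-2.38, 0.18, 0, 0]
    - [-2.38, 0.18, 0, 0]
    - [-2.38, 0.18, 0, 0]
    - [-2.38, 0.18, 0, 0]
    - [-2.38, 0.18, 0, 0]
    - [-2.38, 0.18, 0, 0]
    - [-2.38, 0.18, 0, 0]
    - [-2.38, 0.18, 0, 0]
    - [-2.38, 0.18, 0, 0]
    - [-2.38, 0.18, 0, 0]
    - [-2.38, 0.18, 0, 0]
    - [0, 0, 0, 0]
    - [0, 0, 0, 0]
  gripper: 0.6

```text
t: 9.58
tool_pos: [0.4931, -0.2109, 0.2981]
ee_rot: [[0.086, 0.996, -0.001], [0.996, -0.086, -0.0], [-0.0, -0.001, -1.0]]
ft_force: [-0.3, 0.3, -0.4]
opening: 0.601
```

Run:
```python
from h import *
f=arm.grab_frame("scene")[:,:,::-1];g=arm.grab_frame("top")[:,:,::-1]
cv2.imwrite("pics/s3.png",f)
for c in("scene","top"):
  for n in("gauge_cap","guard_bar","strip_thin_center","tin"):print(c,n,[(round(d["p"],2),np.round(d["point"],3).tolist()) for d in arm.tip_of(c,n)])
s=arm.state();print(s["tool_pos"],s["ee_rot"].round(3).tolist(),s["ft_force"],s["opening"])
```

```text
scene gauge_cap [(0.76, [0.63, 0.426, 0.237]), (0.71, [0.492, 0.222, 0.242]), (0.49, [0.478, -0.083, 0.012])]
scene guard_bar [(0.55, [0.492, -0.205, 0.141])]
scene strip_thin_center [(0.7, [0.491, 0.196, 0.006]), (0.61, [0.495, 0.38, 0.009])]
scene tin [(0.86, [0.483, -0.339, 0.01])]
top gauge_cap [(0.73, [0.497, 0.222, 0.24]), (0.66, [0.625, 0.428, 0.237])]
top guard_bar [(0.81, [0.496, -0.204, 0.136])]
top strip_thin_center [(0.69, [0.492, 0.378, 0.009]), (0.62, [0.383, 0.223, 0.023]), (0.57, [0.491, 0.191, 0.011])]
top tin []
[ 0.49370476 -0.20933506  0.29870349] [[0.082, 0.997, 0.0], [0.997, -0.082, 0.0], [0.0, 0.0, -1.0]] [ 0.0102652  -0.12165506 -0.51885304] 0.6003572428438008
```

View pics/s3.png

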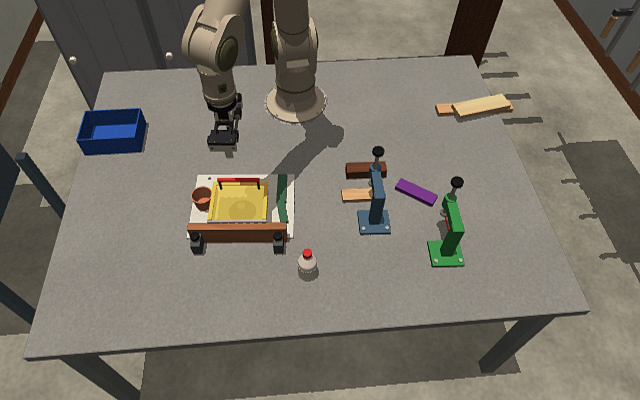

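The gauge cap is back up at scene (378,152) and the TCP is over the bar, which is at scene (238,180). Descend and grip.

Emit:
servo_tool:
  moves:
    - [0, 0, 1, 0]
    - [0, 0, 1, 0]
    - [0, 0, 1, 0]
    - [0, 0, 1, 0]
    - [0, 0, 1, 0]
    - [0, 0, 1, 0]
    - [0, 0, 1, 0]
    - [0, 0, 1, 0]
    - [0, 0, 1, 0]
    - [0, 0, 1, 0]
    - [0, 0, 1, 0]
    - [0, 0, 1, 0]
    - [0, 0, 1, 0]
    - [0, 0, 1, 0]
    - [0, 0, 1, 0]
    - [0, 0, 1, 0]
    - [0, 0, 0, 0]
    - [0, 0, 0, 0]

```text
t: 11.58
tool_pos: [0.4933, -0.2098, 0.1381]
ee_rot: [[0.083, 0.997, -0.001], [0.997, -0.083, 0.0], [0.0, -0.001, -1.0]]
ft_force: [0.4, -0.4, -0.1]
opening: 0.599
```

Emit:
servo_tool:
  moves:
    - [0, 0, 0, 0]
    - [0, 0, 0, 0]
    - [0, 0, 0, 0]
    - [0, 0, 0, 0]
    - [0, 0, 0, 0]
    - [0, 0, 0, 0]
    - [0, 0, 0, 0]
    - [0, 0, 0, 0]
    - [0, 0, 0, 0]
    - [0, 0, 0, 0]
  gripper: 0
  force: 20

```text
t: 12.42
tool_pos: [0.4934, -0.2097, 0.1386]
ee_rot: [[0.083, 0.997, -0.0], [0.997, -0.083, 0.0], [0.0, -0.0, -1.0]]
ft_force: [-1.5, 0.3, 1.9]
opening: 0.14
```

Emit:
servo_tool:
  moves:
    - [0, 0.23, -0.52, 0]
    - [0, 0.25, -0.51, 0]
    - [0, 0.28, -0.5, 0]
    - [0, 0.29, -0.48, 0]
    - [0, 0.32, -0.47, 0]
    - [0, 0.33, -0.45, 0]
    - [0, 0, 0, 0]
    - [0, 0, 0, 0]

```text
t: 13.08
tool_pos: [0.5094, -0.2109, 0.1684]
ee_rot: [[0.083, 0.997, -0.002], [0.997, -0.083, 0.001], [0.001, -0.002, -1.0]]
ft_force: [-7.4, 1.4, 0.2]
opening: 0.142
```

Emit:
servo_tool:
  moves:
    - [0, 0.36, -0.44, 0]
    - [0, 0.37, -0.42, 0]
    - [0, 0.39, -0.41, 0]
    - [0, 0.41, -0.39, 0]
    - [0, 0.43, -0.37, 0]
    - [0, 0.44, -0.36, 0]
    - [0, 0, 0, 0]
    - [0, 0, 0, 0]
    - [0, 0, 0, 0]
    - [0, 0, 0, 0]

```text
t: 13.92
tool_pos: [0.5309, -0.2126, 0.1924]
ee_rot: [[0.084, 0.996, -0.006], [0.996, -0.084, 0.003], [0.002, -0.006, -1.0]]
ft_force: [-14.6, 2.6, 11.5]
opening: 0.144
```

Run:
```python
from h import *
f=arm.grab_frame("scene")[:,:,::-1];g=arm.grab_frame("top")[:,:,::-1]
o=np.hstack([cv2.resize(f[140:260,170:310],(400,343),interpolation=2),cv2.resize(g[150:290,330:480],(400,343),interpolation=2)]);cv2.imwrite("pics/held.png",o)
for c in("scene","top"):
  for n in("guard_bar","tin","push_stick"):print(c,n,[(round(d["p"],2),np.round(d["point"],3).tolist()) for d in arm.tip_of(c,n)])
s=arm.state();p=s["tool_pos"];print(p,s["ft_force"],s["opening"],s["t"])
for x0 in(.492,.494,.496):
  h=np.array([x0,-.209])+.12*np.array([.9965,-.083]);d=(h-p[:2])@np.array([.9965,-.083])
  print(np.degrees(np.arctan2(p[2]-.088,d))-22.62, np.hypot(p[2]-.088,d))
```

```text
scene guard_bar [(0.71, [0.527, -0.215, 0.19])]
scene tin [(0.72, [0.481, -0.338, 0.008])]
scene push_stick [(0.79, [0.479, -0.08, 0.007]), (0.57, [0.49, 0.195, 0.008])]
top guard_bar [(0.85, [0.529, -0.209, 0.188])]
top tin [(0.63, [0.482, -0.333, 0.014])]
top push_stick [(0.64, [0.479, -0.08, 0.006]), (0.34, [0.484, -0.334, 0.011])]
[ 0.53088824 -0.21258037  0.19237664] [-15.04179876   2.94643033  10.91435975] 0.13913615439491372 14.3167
29.58821524359401 0.13208171985724926
28.91130616730857 0.13331232139795507
28.246870604331523 0.1345611885001558
```

View pics/held.png

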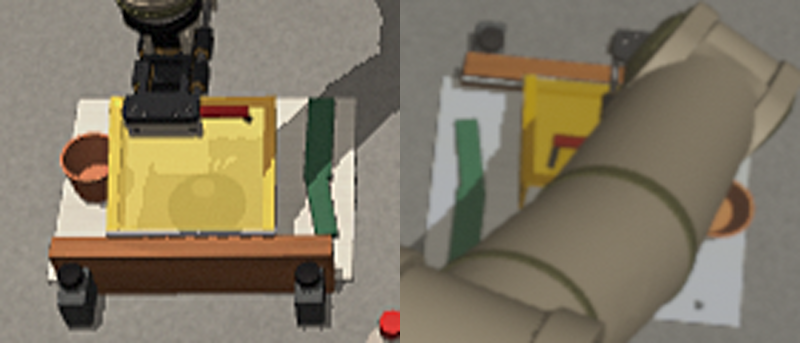

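Emit:
servo_tool:
  moves:
    - [0, 0.03, -0.15, 0]
    - [0, 0.03, -0.15, 0]
    - [0, 0, 0, 0]
    - [0, 0, 0, 0]
    - [0, 0, 0, 0]
    - [0, 0, 0, 0]
    - [0, 0, 0, 0]
    - [0, 0, 0, 0]

```text
t: 14.98
tool_pos: [0.5339, -0.2128, 0.1952]
ee_rot: [[0.083, 0.997, -0.002], [0.997, -0.083, 0.001], [0.001, -0.002, -1.0]]
ft_force: [-7.7, 1.5, 2.2]
opening: 0.142
```

Run:
```python
from h import *
from scipy.optimize import least_squares
f=arm.grab_frame("scene")[:,:,::-1];g=arm.grab_frame("top")[:,:,::-1]
s=arm.state();p=s["tool_pos"];print(p,s["ft_force"],s["opening"],s["t"])
for c in("scene","top"):
  for n in("guard_bar","gauge_cap","strip_thin_center","strip_thick_center","tin","push_stick","glue"):print(c,n,[(round(d["p"],2),np.round(d["point"],3).tolist()) for d in arm.tip_of(c,n)][:2])
h=np.array([.494,-.209])+.12*np.array([.9965,-.083]);d=(h-p[:2])@np.array([.9965,-.083])
print(np.degrees(np.arctan2(p[2]-.088,d))-22.62, np.hypot(p[2]-.088,d))
# overlay predicted bar ends and free-edge corners for angles
o=cv2.resize(f[140:230,180:300],(800,600),interpolation=2)
R0=np.array([[.9965,.083,0],[-.083,.9965,0],[0,0,1]]);H=np.array([*h,.088])
for th,col in((25,(255,0,0)),(30,(0,160,0)),(35,(255,0,255))):
  t=np.radians(th);Ry=np.array([[np.cos(t),0,np.sin(t)],[0,1,0],[-np.sin(t),0,np.cos(t)]])
  for q in([-.12,.065,.05],[-.145,.085,.005],[-.145,-.085,.005],[0,.085,.005]):
    u=proj("scene",H+R0@Ry@np.array(q));cv2.circle(o,tuple(int(v) for v in (u-[180,140])*20/3),3,col,-1)
cv2.imwrite("pics/fin.png",o)
```

```text
[ 0.53387103 -0.21280752  0.19517525] [-6.9371647   0.69406932  1.63514445] 0.14230161494949398 15.0833
scene guard_bar [(0.83, [0.534, -0.211, 0.193])]
scene gauge_cap [(0.65, [0.63, 0.428, 0.239]), (0.54, [0.495, 0.226, 0.243])]
scene strip_thin_center [(0.84, [0.493, 0.38, 0.01]), (0.65, [0.489, 0.194, 0.005])]
scene strip_thick_center [(0.68, [0.387, 0.226, 0.022])]
scene tin [(0.86, [0.48, -0.335, 0.005])]
scene push_stick [(0.77, [0.478, -0.083, 0.009])]
scene glue [(0.57, [0.759, -0.017, -0.002])]
top guard_bar []
top gauge_cap [(0.71, [0.496, 0.22, 0.243]), (0.68, [0.627, 0.426, 0.242])]
top strip_thin_center [(0.91, [0.491, 0.191, 0.011]), (0.62, [0.493, 0.376, 0.013])]
top strip_thick_center [(0.78, [0.387, 0.221, 0.02])]
top tin [(0.72, [0.482, -0.334, 0.01])]
top push_stick [(0.55, [0.481, -0.079, 0.006])]
top glue [(0.61, [0.765, -0.015, 0.001])]
30.661214318205435 0.1337050569186493
```

View pics/fin.png

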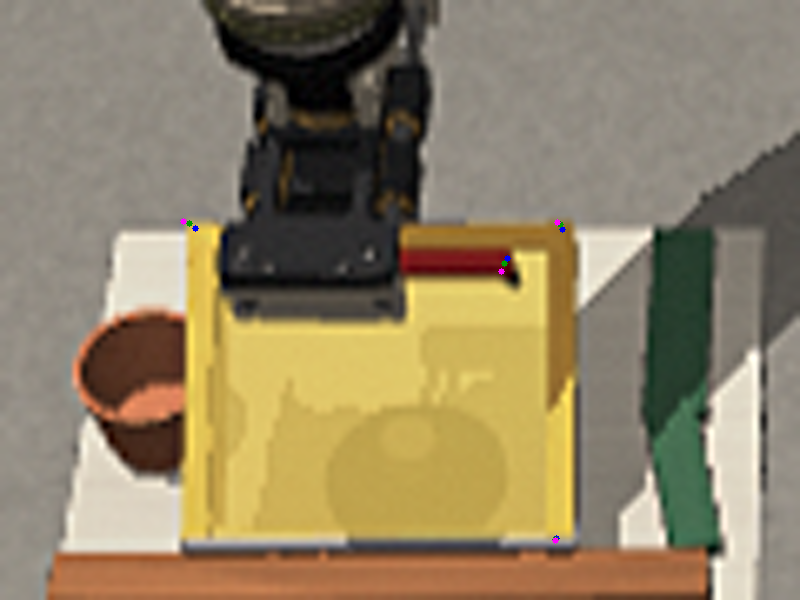

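Run:
```python
from station import arm
s=arm.state();print(s["t"],abs(s["joint_vel"]).max(),s["tool_pos"]);print(arm.sign_off())
```

```text
15.7833 0.0031648725253718953 [ 0.53385396 -0.21278783  0.19516222]
the job is handed in; nothing more can be done
None
```

The job is handed in. The guard is held open in the gripper at about 30°, and everything else is where it started.

- **Gauge:** I pressed the blue gauge's cap, not the green look-alike's. It came to a hard stop at about 54.8 mm of travel, with 33 N at the wrist. That reads about 20 mm, which matches the pale wooden strip seen under the foot. I let the cap spring back up, and the last pictures put it at about 0.24 m, its rest height.
- **Guard:** I gripped the red bar with the jaws at about 13 mm and lifted it along its arc. At hand-in at 15.8 s the arm was still.
- **Angle:** From the measured tool position the angle is about 30.7°. Allowing for errors in the hinge position, I put it between 29° and 32°.
- **Other things:** The last network readings of both strips, the push stick, the glue bottle and the tin are within about 6 mm of the first ones.

Some checks disagreed or were weak:
- **Bar radius:** The bar's computed distance from the hinge is 133.7 mm against the nominal 130 mm. This is a hinge position error of a few millimetres or slight slip in the pads.
- **Sideways force:** About 7 N of sideways force remains at the wrist.
- **Picture overlay:** Overlaying the predicted guard on the picture could not confirm the angle, because that view barely changes with it.
- **Top camera:** It no longer found the bar in the last picture.

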